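# Shut the walnut box and bolt it

### The arm

A 7-joint arm with a two-finger parallel gripper is mounted at the origin on a cart in front of the work surface, level with it; the furniture and walls round the work are solid. World frame = base frame: x ahead of the robot, y to its left, z up, the work surface at z = 0. Lengths are in m, angles in rad, forces in N, time in s.
With the tool pointing down it reaches from about 0.425 to 0.925 m from the base axis. Payload 6.8 kg.
Tool frame: the origin (TCP) lies between the finger pads; the fingertips stand 19 mm ahead of it and the grasp point (between the pads) is the TCP; z points along the fingers, y is the line along which they close (so a half turn about z gives the same grasp; the last joint's range is limited). The gripper opens to 85 mm and grips with 20 to 120 N. Pads are 22 mm wide; open, the fingers measure 114 mm over their backs; the gripper's body (76 mm by 85 mm) begins 54 mm behind the grasp point. The pads swing forward as they close: fully open they stand 13 mm farther back than shut.
Start: joints at [-1.275, 0.477, 0.022, 1.555, -0.011, 1.109, -0.083], TCP at [0.265, 0.621, 0.25] pointing down, gripper open.
Joint ranges: [-2.96, 2.96], [-0.34, 2.1], [-1.41, 1.46], [0.24, 2.44], [-1.37, 4.51], [0.17, 1.92], [-2.96, 2.96]. Speed limits (rad/s): [2.39, 2.39, 3.14, 3.14, 3.14, 3.14, 3.14].

### API

Orientations are given as a rotation vector (axis times angle).
In Python, from rig import r gives the robot as it stands.
- The arm moves only by the tool arm_command, never from a script. Its argument "targets" is a list of rows, each an object of numbers: "fingers": the closure, from 0 (fully open) to 1 (shut); "tx", "ty", "tz": the shift along the tool's x, y, z in m; "spin": the turn about the tool's z in rad. A call has exactly 5 rows; each row shifts and turns the commanded pose from where the row before left it, along the tool's axes as they then stand; what a row does not reach is not made up. A row lasts 1/8 s, in which the tool goes at most 62.5 mm and 10.7 degrees, less where a joint would pass 70% of its speed; a pose out of reach is approached as far as the arm can. A call with a gripper value outside its range is refused whole. The fingers move at their own pace and stop on an object; "force" is the grip in N (left out, the last holds). Time passes only in rows, so rows that do not move let the fingers close, or fill a call up. It gives the time, the measured TCP pose, the force, the opening and the grip force at its end, in the units of the state.
- r.state(): the state, without advancing time (a new reading comes with each control period).
- r.capture(name): name is "side" or "top"; returns the picture (400x640x3 uint8, blue, green, red); there is no depth.
- r.camera_model(name): a dict with "mtx" (3x3 intrinsics, pixels), "origin" and "attitude" of the camera in the world. Camera axes: x right, y up, looking along -z (the intrinsics and any distortion apply to the point x, -y, -z); pixel columns grow to the right and rows downward; lengths in m; the calibration is good to about 2 mm. A picture is of the moment at which its call begins. camera_model takes no time and is no camera call.
- r.job_done(): hands the job in; it is judged then, once.
The state is a dict: "time_s": time; "q": joint angles; "joint_vel": joint speeds; "effort": joint torques, N m; "position": TCP position; "eef_rot": TCP orientation; "force": force on the tool from outside, world axes, zero at the start; "torque": the same for the moment, N m; "grip_width": finger opening in m; "grip_force": force on a finger pad.
Only numpy, scipy, OpenCV 4.12 (cv2) and the standard library are available. Lean on these libraries where they do the work, as an engineer would, in place of code of your own. Each camera call takes 0.05 s, during which the arm holds its last target. There are 200 camera calls.

### The job

Lock up the walnut box: shut its open lid fully, then lift the handle of the barrel bolt on the lid out of its notch, slide the bolt through the keeper at the end of the box and lay the handle down fully into the other notch. Let go, and leave the jar, the glue bottle and the tin that stand round the box where they are.

Things in the scene. Friction and masses are not known exactly. Their poses are not given: they have to be found in the camera images.
- walnut_box: Walnut box, 149 x 212 mm, 89 mm high when shut, fixed to the table. Origin: centre of its underside, z up. Its +x side is the front and faces roughly to the robot; the lid is hinged along the back (-x). The lid's flat top (z = 89 mm shut) spans x -72 to 75, y -106 to 106 mm and carries a steel barrel bolt that slides along y. All figures below in mm are in this frame, with the lid shut.
- handle_ball (a point): Centre of the 20 mm steel ball on the bolt's handle, free all round; 48 mm from the rod's axis on an 8 mm shank square to the rod. Lying in a notch, the shank points to the front (+x) and 0.35 rad upward: ball at x = 75, z = 122, some 33 above the lid's top. The handle swings up and back about the rod's axis, is light, and falls back when let go below upright. Axes of no use.
- bolt_axis (a point): Point on the axis of the bolt's 12 mm round rod, at x = 30, y = 10, z = 106; moves with the lid, not with the bolt. The axis runs along the box's y. Two saddles hold the rod at y -32 to -20 and 73 to 85, tops at z = 118.
- shot_notch (a point): Middle of the shot notch, at x = 48, y = 50, z = 112. The guide, a steel rail at x = 45 to 51 in front of the rod, top at z = 121.5, y -8 to 68, has two notches open at the top, 12 mm wide: this one nearer the keeper, and the withdrawn one at y = 10, where the handle lies at the start. Moves with the lid.
- bolt_handle (a joint): Swing of the bolt's handle, rad: 0 lying in (or level with) a notch, growing upward to a stop at 1.3. The shank clears the guide's teeth above about 0.7; over a tooth it cannot lie down.
- bolt_rod (a joint): Slide of the bolt, m: 0 when the handle is in the middle of the withdrawn notch, growing towards the box's +y; 0.040 in the middle of the shot notch. The notches leave 2 mm play each way, and stops lie at -0.003 and 0.043. Sliding takes about 1 N.
- walnut_box_lid (a joint): Opening of the lid, rad: 0 shut, growing as the front edge rises. A stiff hinge holds the lid at any angle (0.9 N m to move it, some 5 to 10 N at the front edge).
- lid_hinge (a point): Point on the lid's hinge axis at the middle of the back: x = -73, y = 0, z = 64. The axis runs along the box's y.
- lid_push (a point): Free place on the lid's top to press it shut, 15 mm behind the front edge, clear of the bolt: x = 60, y = -65, z = 89 when shut; moves with the lid.
- keeper_eye_mouth (a point): Centre of the mouth of the keeper's eye, x = 30, y = 108, z = 106: a small steel bracket (34 mm in x, 14 in y, top at z = 121.5) on the box's +y end. The rod's tapered tip is 10 mm short of it with the bolt withdrawn; the rod has about 3.5 mm of room all round in the eye and enters only with the lid shut.
- pearl_jar: Glass jar with brass-coloured lid, 52 mm diameter, 72 mm high, beside the box near the keeper; to be left alone. Origin: centre of its underside.
- glue_bottle: White glue bottle with a red spout, 37 x 53 mm, 143 mm high, beside the other end of the box; to be left alone. Origin: centre of its underside.
- wax_tin: Flat round tin, 68 mm diameter, 26 mm high, behind the box; to be left alone. Origin: centre of its underside.

How it is judged:
On the way, in this order (a step that is already met when the one before it is completed fails the run):
1. the lid is shut (within 0.03 rad) with the bolt still withdrawn (value of joint walnut_box_lid below 0.03 rad and value of joint bolt_rod below 0.01 m), for 0.2 s.
2. the bolt is slid through the keeper (at least 35 mm) (value of joint bolt_rod above 0.035 m), for 0.1 s.
At the end, for the whole second after the job is handed in: The lid is shut (within 0.03 rad), the bolt is shot (slid at least 36 mm of 40) and its handle lies in the shot notch (within 0.15 rad of fully down); jar and bottle stand still (value of joint walnut_box_lid below 0.03 rad and value of joint bolt_rod above 0.036 m and value of joint bolt_handle below 0.15 rad and linear speed of each of pearl_jar, glue_bottle below 0.02 m/s); the robot touches nothing.
It fails at once if the jar is moved more than 3 cm (distance of pearl_jar from where it was at the start of the episode above 0.03 m).
It fails at once if the glue bottle is moved more than 3 cm (distance of glue_bottle from where it was at the start of the episode above 0.03 m).
It fails at once if the tin is moved more than 3 cm (distance of wax_tin from where it was at the start of the episode above 0.03 m).
It also fails if it takes over 40 s, if anything falls off the work surface, if the arm or the gripper's body presses on something with over 40 N, if the wrist force passes 120 N, or if a joint passes its speed limit or range.

## Working session

There is one attempt and no reset: what is moved stays moved. The work goes in short steps, Python scripts to look and compute and a tool call to move; the robot and the scene stay as the last step left them, time stands still between calls to the robot, and variables do not carry over. Pictures are saved under pics/ and viewed, at most 10 in all, crops included, and the job is handed in when it is done.

Besides the shell and the picture viewer there is one more tool, called after "Call:" by a JSON object that holds its "name" and its "arguments". arm_command: Moves the arm, as the interface text tells. Its arguments: {"type":"object","properties":{"targets":{"type":"array","items":{"type":"object","properties":{"fingers":{"type":"number"},"tx":{"type":"number"},"ty":{"type":"number"},"tz":{"type":"number"},"spin":{"type":"number"}}}},"force":{"type":"number"}},"required":["targets"]}

```bash
mkdir -p pics
cat > h.py <<'E'
import numpy as np, cv2
from rig import r
from scipy.spatial.transform import Rotation as R
def cam(n):
    m=r.camera_model(n); a=np.array(m['attitude'],float)
    A=a if a.shape==(3,3) else (R.from_rotvec(a).as_matrix() if a.size==3 else R.from_quat(a).as_matrix())
    return np.array(m['mtx']),np.array(m['origin']),A,m
def ray(n,u,v):
    K,o,A,_=cam(n); d=np.linalg.inv(K)@[u,v,1]; return o,A@(d*[1,-1,-1])
def plane(n,u,v,z):
    o,d=ray(n,u,v); return o+d*(z-o[2])/d[2]
def proj(n,p):
    K,o,A,_=cam(n); c=A.T@(np.array(p)-o); c=c*[1,-1,-1]; q=K@c; return q[:2]/q[2]
def tri(p1,p2):
    o1,d1=ray('top',*p1);o2,d2=ray('side',*p2)
    s=np.linalg.lstsq(np.c_[d1,-d2],o2-o1,rcond=None)[0]
    a=o1+d1*s[0];b=o2+d2*s[1]; return (a+b)/2,np.linalg.norm(a-b)
E
python3 - <<'E'
from h import *
for n in('side','top'):
    cv2.imwrite(f'pics/{n}0.png',r.capture(n)); print(r.camera_model(n))
s=r.state(); print(s)
E
```

```text
{'mtx': array([[516.58122071,   0.        , 320.02003969],
       [  0.        , 516.58122071, 197.50421331],
       [  0.        ,   0.        ,   1.        ]]), 'origin': array([ 0.66328524, -0.73534541,  0.84221473]), 'attitude': array([0.83414746, 0.03512049, 0.07205023])}
{'mtx': array([[371.23805511,   0.        , 317.96128282],
       [  0.        , 371.23805511, 201.54848307],
       [  0.        ,   0.        ,   1.        ]]), 'origin': array([0.5228518 , 0.10507981, 0.9278586 ]), 'attitude': array([ 0.05157774, -0.09625353, -1.57596484])}
{'time_s': 0.1, 'q': array([-1.27510547,  0.47773326,  0.02235194,  1.55633226, -0.01147063,
        1.10929874, -0.0830929 ]), 'joint_vel': array([ 0.0014292 , -0.00171726, -0.00113534, -0.00414529,  0.00214097,
       -0.00061047,  0.00030637]), 'effort': array([ 4.73318170e-03, -5.97754633e+01,  1.61385108e+00, -2.81954777e+01,
        1.27912933e-02,  5.04098964e-03,  4.78247415e-06]), 'position': array([0.26503869, 0.6202536 , 0.24942107]), 'eef_rot': array([-6.29886909e-01, -3.07761320e+00,  2.56543856e-03]), 'force': array([ 0.57318666, -0.20268763,  0.30587806]), 'torque': array([0.01064438, 0.00501587, 0.00261387]), 'grip_force': 0.0, 'grip_width': 0.08532669468283591}
```

View pics/side0.png

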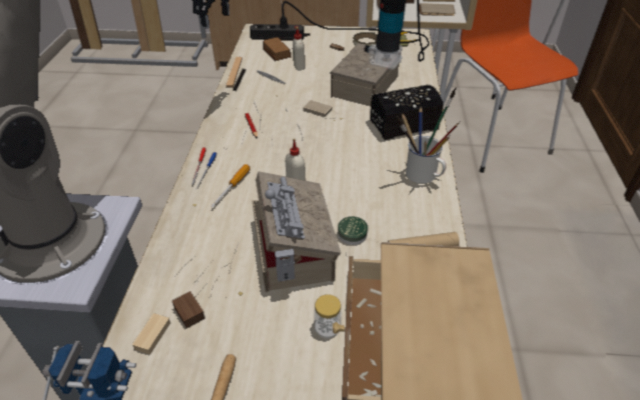

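View pics/top0.png

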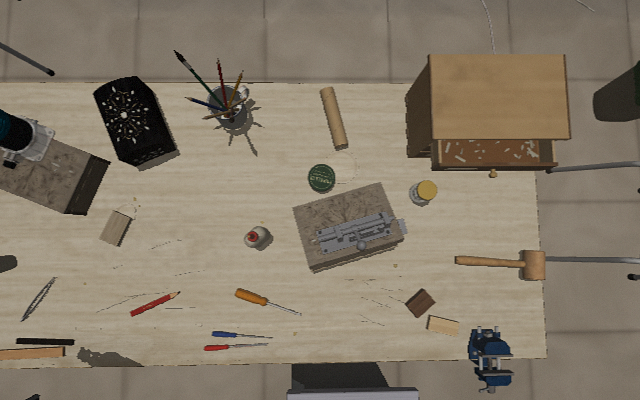

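The side view shows the box at about (295,230) with its lid ajar, the keeper at (285,262) and the jar at (327,315). In the top view the box is at about (350,228), with the keeper end on the right, the bottle at (257,238) and the jar at (425,191). Next I'll enlarge both views.

Run:
```python
import cv2,numpy as np
a=cv2.imread('pics/side0.png')[160:300,240:350]; b=cv2.imread('pics/top0.png')[170:280,285:445]
a=cv2.resize(a,None,fx=4,fy=4,interpolation=cv2.INTER_CUBIC);b=cv2.resize(b,None,fx=5,fy=5,interpolation=cv2.INTER_CUBIC)
cv2.imwrite('pics/a.png',a);cv2.imwrite('pics/b.png',b)
```

```text
(no output)
```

View pics/a.png

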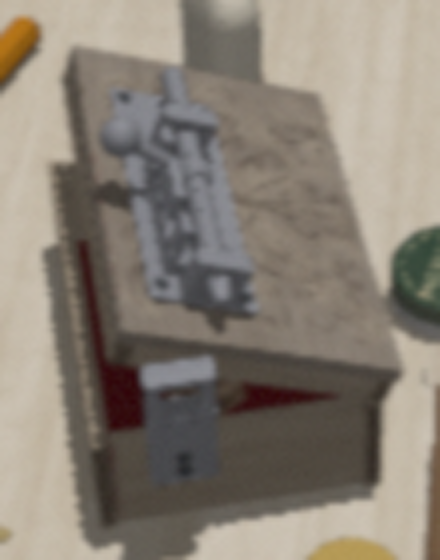

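View pics/b.png

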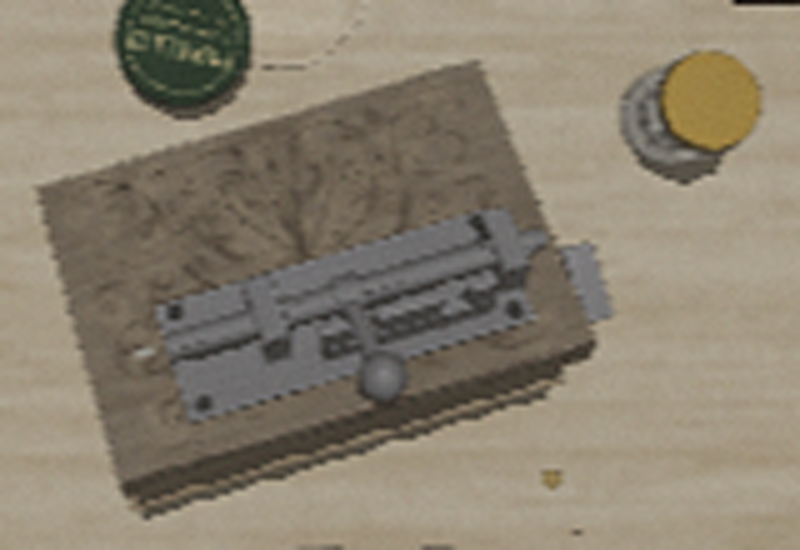

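The crops give the lid corners, ball and keeper top in both views: ball at top crop (382,377) and side crop (120,133), keeper top at (588,281) and (178,373). Now triangulating.

Run:
```python
from h import *
np.set_printoptions(precision=4,suppress=True)
P={'FL':((125,485),(75,50)),'BL':((38,187),(318,95)),'BR':((480,62),(390,370)),'FR':((597,342),(112,340)),'ball':((382,377),(120,133)),'keep':((588,281),(178,373)),'tip':((548,239),(250,303))}
w={}
for k,(t,s) in P.items():
    w[k],e=tri((285+(t[0]-2)/5,170+(t[1]-2)/5),(240+(s[0]-1.5)/4,160+(s[1]-1.5)/4)); print(k,w[k],round(e,4))
y=(w['FR']-w['FL']+w['BR']-w['BL'])[:2]; th=np.arctan2(y[1],y[0]); print('box y dir',th,'yaw',th-np.pi/2)
ex=(w['FL']-w['BL']+w['FR']-w['BR'])/2; print('open angle',np.arcsin(ex[2]/np.linalg.norm(ex)), np.linalg.norm(ex))
yaw=th-np.pi/2; X=np.array([np.cos(yaw),np.sin(yaw)]);Y=np.array([-X[1],X[0]])
# back edge mid at lid top : hinge (-73,64); lid pt (1,25) rotated
a=np.arcsin(ex[2]/np.linalg.norm(ex))
def lidpt(x,z): 
    c,s=np.cos(a),np.sin(a); u,v=x+.073,z-.064; return -.073+c*u-s*v,.064+s*u+c*v
for k,(bx,by,bz) in {'FL':(.075,-.106,.089),'FR':(.075,.106,.089),'BL':(-.072,-.106,.089),'BR':(-.072,.106,.089),'ball':(.075,.01,.122)}.items():
    lx,lz=lidpt(bx,bz); print(k,'origin',w[k][:2]-X*lx-Y*by,'z',lz,w[k][2])
print('keep',w['keep'][:2]-X*.03-Y*.113)
for nm,(u,v),z in(('jar',(285+711/5,170+100/5),.072),('bottle',(253,236),.14),('tin',(321,178),.026)):
    print(nm,plane('top',u,v,z))
```

```text
FL [0.4626 0.1014 0.1455] 0.004
BL [0.5904 0.1394 0.0896] 0.0012
BR [ 0.644  -0.063   0.0909] 0.0039
FR [ 0.5168 -0.0999  0.1416] 0.003
ball [ 0.5061 -0.002   0.181 ] 0.0016
keep [ 0.5448 -0.1014  0.1228] 0.0004
tip [ 0.5693 -0.0777  0.1463] 0.0149
box y dir -1.3099622180321973 yaw -2.880758544827094
open angle 0.3818010115851205 0.14314555591137787
FL origin [0.5432 0.0131] z 0.14234355304470192 0.14550413257094758
FR origin [0.5426 0.0167] z 0.14234355304470192 0.14157520644966287
BL origin [0.5391 0.016 ] z 0.08757246984639314 0.08955933429071566
BR origin [0.538  0.0184] z 0.08757246984639314 0.09085011150145611
ball origin [0.5448 0.0187] z 0.17296739127036423 0.18101708363790908
keep [0.5447 0.0156]
jar [ 0.6294 -0.1758  0.072 ]
bottle [0.525  0.2197 0.14  ]
tin [0.6659 0.0712 0.026 ]
```

Call:
{"name": "arm_command", "arguments": {"targets": [{"spin": -0.166, "fingers": 1}, {"spin": -0.166, "fingers": 1}, {"spin": -0.166, "fingers": 1}, {"spin": -0.166, "fingers": 1}, {"fingers": 1}]}}

```text
schema error: expected keys fingers, tx, ty, tz, spin
```

```bash
cat >> h.py <<'E'
O=np.array([.5437,.0162]);YAW=-2.8807
BX=np.array([np.cos(YAW),np.sin(YAW)]);BY=np.array([-BX[1],BX[0]])
def rep():
    s=r.state(); p=s['position']-[*O,0]; A=R.from_rotvec(s['eef_rot']).as_matrix()
    b=np.array([p[:2]@BX,p[:2]@BY,p[2]])*1000
    e=np.arctan2(A[:2,0]@BY,A[:2,0]@BX)
    print('t',s['time_s'],'box mm',b.round(1),'yawerr',round(e,3),'tilt',A[:,2].round(3),'F',np.array(s['force']).round(1),'w',round(s['grip_width'],4),'gf',s['grip_force'],'q',np.round(s['q'],2))
E
python3 -c "from h import *;rep()"
```

```text
t 0.1 box mm [ 113.4 -655.5  249.4] yawerr -0.665 tilt [-0.001 -0.002 -1.   ] F [ 0.6 -0.2  0.3] w 0.0853 gf 0.0 q [-1.28  0.48  0.02  1.56 -0.01  1.11 -0.08]
```

Call:
{"name": "arm_command", "arguments": {"targets": [{"spin": -0.166, "fingers": 1, "tx": 0, "ty": 0, "tz": 0}, {"spin": -0.166, "fingers": 1, "tx": 0, "ty": 0, "tz": 0}, {"spin": -0.166, "fingers": 1, "tx": 0, "ty": 0, "tz": 0}, {"spin": -0.166, "fingers": 1, "tx": 0, "ty": 0, "tz": 0}, {"spin": 0, "fingers": 1, "tx": 0, "ty": 0, "tz": 0}], "force": 30}}

```text
time_s: 0.72
position: [0.2653, 0.6204, 0.2498]
eef_rot: [0.405, -3.115, 0.001]
force: [0.1, 0.7, -0.3]
grip_width: 0.0004
grip_force: 0.0
```

```bash
python3 -c "from h import *;rep()"
```

```text
t 0.725 box mm [ 113.2 -655.6  249.8] yawerr -0.002 tilt [-0.001 -0.001 -1.   ] F [ 0.1  0.7 -0.3] w 0.0004 gf 0.0 q [-1.18  0.48 -0.12  1.55  0.06  1.12  0.52]
```

Call:
{"name": "arm_command", "arguments": {"targets": [{"spin": 0, "fingers": 1, "tx": -0.007, "ty": -0.05, "tz": 0}, {"spin": 0, "fingers": 1, "tx": -0.007, "ty": -0.058, "tz": 0}, {"spin": 0, "fingers": 1, "tx": -0.007, "ty": -0.058, "tz": 0}, {"spin": 0, "fingers": 1, "tx": -0.007, "ty": -0.058, "tz": 0}, {"spin": 0, "fingers": 1, "tx": -0.007, "ty": -0.058, "tz": 0}]}}

```text
time_s: 1.35
position: [0.3721, 0.3553, 0.2503]
eef_rot: [-0.401, 3.116, 0.0]
force: [0.6, -0.6, 0.0]
grip_width: 0.0001
grip_force: 0.0
```

Call:
{"name": "arm_command", "arguments": {"targets": [{"spin": 0, "fingers": 1, "tx": -0.007, "ty": -0.058, "tz": 0}, {"spin": 0, "fingers": 1, "tx": -0.007, "ty": -0.058, "tz": 0}, {"spin": 0, "fingers": 1, "tx": -0.007, "ty": -0.058, "tz": 0}, {"spin": 0, "fingers": 1, "tx": -0.007, "ty": -0.058, "tz": 0}, {"spin": 0, "fingers": 1, "tx": -0.007, "ty": -0.058, "tz": 0}]}}

```text
time_s: 1.98
position: [0.4804, 0.0842, 0.2505]
eef_rot: [-0.401, 3.115, 0.001]
force: [0.7, 1.2, -0.9]
grip_width: -0.0002
grip_force: 0.0
```

```bash
python3 -c "from h import *;rep()"
```

```text
t 1.975 box mm [ 43.6 -82.  250.5] yawerr -0.005 tilt [ 0.001  0.001 -1.   ] F [ 0.7  1.2 -0.9] w -0.0002 gf 0.0 q [-0.44  0.16  0.15  2.   -0.03  0.98  1.56]
```

Call:
{"name": "arm_command", "arguments": {"targets": [{"spin": 0, "fingers": 1, "tx": 0, "ty": -0.005, "tz": 0.03}, {"spin": 0, "fingers": 1, "tx": 0, "ty": 0, "tz": 0.03}, {"spin": 0, "fingers": 1, "tx": 0, "ty": 0, "tz": 0.015}, {"spin": 0, "fingers": 1, "tx": 0, "ty": 0, "tz": 0.01}, {"spin": 0, "fingers": 1, "tx": 0, "ty": 0, "tz": 0.008}]}}

```text
time_s: 2.6
position: [0.4818, 0.0815, 0.1576]
eef_rot: [-0.407, 3.114, 0.0]
force: [-1.1, -0.4, 5.6]
grip_width: 0.0001
grip_force: 2.4
```

Call:
{"name": "arm_command", "arguments": {"targets": [{"spin": 0, "fingers": 1, "tx": 0, "ty": 0, "tz": 0.008}, {"spin": 0, "fingers": 1, "tx": 0, "ty": 0, "tz": 0.008}, {"spin": 0, "fingers": 1, "tx": 0, "ty": 0, "tz": 0.008}, {"spin": 0, "fingers": 1, "tx": 0, "ty": 0, "tz": 0.008}, {"spin": 0, "fingers": 1, "tx": 0, "ty": 0, "tz": 0.006}]}}

```text
time_s: 3.22
position: [0.4811, 0.0812, 0.1196]
eef_rot: [0.407, -3.115, -0.0]
force: [-3.4, -1.5, 5.2]
grip_width: 0.0
grip_force: 2.5
```

```bash
python3 -c "from h import *;rep()"
```

```text
t 3.225 box mm [ 43.7 -79.  119.6] yawerr -0.001 tilt [-0.  0. -1.] F [-3.4 -1.5  5.2] w 0.0 gf 2.4910244870036635 q [-0.41  0.35  0.13  2.12 -0.07  0.67  1.61]
```

Commanded is about 0.119. I'll go on slowly to the shut height (0.108).

Call:
{"name": "arm_command", "arguments": {"targets": [{"spin": 0, "fingers": 1, "tx": 0, "ty": 0, "tz": 0.004}, {"spin": 0, "fingers": 1, "tx": 0, "ty": 0, "tz": 0.004}, {"spin": 0, "fingers": 1, "tx": 0, "ty": 0, "tz": 0.002}, {"spin": 0, "fingers": 1, "tx": 0, "ty": 0, "tz": 0.001}, {"spin": 0, "fingers": 1, "tx": 0, "ty": 0, "tz": 0.001}]}}

```text
time_s: 3.85
position: [0.4793, 0.0807, 0.1075]
eef_rot: [0.406, -3.111, 0.0]
force: [-10.7, -2.0, 20.5]
grip_width: 0.0
grip_force: 11.3
```

```bash
python3 -c "from h import *;rep()"
```

```text
t 3.85 box mm [ 45.6 -78.9 107.5] yawerr -0.001 tilt [-0.004 -0.001 -1.   ] F [-10.7  -2.   20.5] w 0.0 gf 11.342283121412038 q [-0.4   0.37  0.13  2.13 -0.08  0.65  1.61]
```

Call:
{"name": "arm_command", "arguments": {"targets": [{"spin": 0, "fingers": 1, "tx": 0, "ty": 0, "tz": 0.0005}, {"spin": 0, "fingers": 1, "tx": 0, "ty": 0, "tz": 0}, {"spin": 0, "fingers": 1, "tx": 0, "ty": 0, "tz": -0.02}, {"spin": 0, "fingers": 1, "tx": 0, "ty": 0.02, "tz": -0.05}, {"spin": 0, "fingers": 0.4, "tx": 0, "ty": 0.03, "tz": -0.05}]}}

```text
time_s: 4.47
position: [0.4687, 0.1294, 0.2284]
eef_rot: [-0.404, 3.115, -0.0]
force: [0.6, 0.6, 0.9]
grip_width: 0.0174
grip_force: 0.0
```

Run:
```python
from h import *
rep()
a=r.capture('side')[160:310,240:350]; b=r.capture('top')
for k,p in {'ball':(.075,.01,.122),'keep':(.03,.115,.1215),'FRtop':(.075,.106,.089),'FLtop':(.075,-.106,.089),'BR':(-.072,.106,.089)}.items():
    q=[*(O+BX*p[0]+BY*p[1]),p[2]]
    s=proj('side',q);t=proj('top',q);print(k,s.round(1),t.round(1),'crop',((s-[240,160])*3.5).round(),((t-[285,170])*2.5).round()+[400,0])
b=b[170:280,285:445]
a=cv2.resize(a,None,fx=3.5,fy=3.5,interpolation=cv2.INTER_CUBIC);b=cv2.resize(b,None,fx=2.5,fy=2.5,interpolation=cv2.INTER_CUBIC)
im=np.zeros((600,800,3),np.uint8); im[:a.shape[0],:a.shape[1]]=a; im[:b.shape[0],400:400+b.shape[1]]=b
cv2.imwrite('pics/c.png',im)
```

```text
t 4.475 box mm [  43.2 -128.7  228.4] yawerr -0.003 tilt [ 0.001 -0.    -1.   ] F [0.6 0.6 0.9] w 0.0174 gf 0.0 q [-0.52  0.19  0.14  2.03 -0.03  0.93  1.46]
ball [254.4 217.8] [362.3 259. ] crop [ 50. 202.] [593. 223.]
keep [283.7 253.9] [402.6 225.9] crop [153. 328.] [694. 140.]
FRtop [260.4 265.1] [400.8 246.7] crop [ 71. 368.] [690. 192.]
FLtop [251.  192.2] [310.3 272.2] crop [ 38. 113.] [463. 255.]
BR [336.2 254.3] [382.6 184.4] crop [337. 330.] [644.  36.]
```

View pics/c.png

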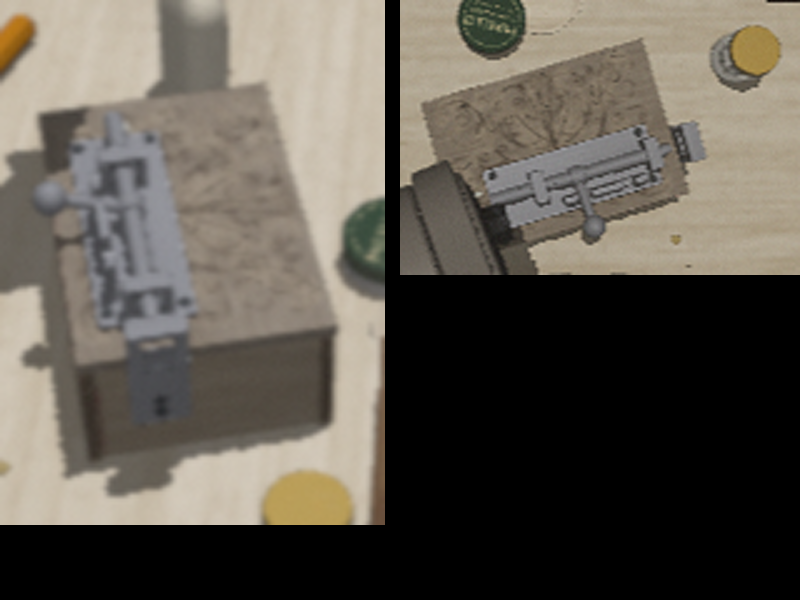

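Lid looks shut: the ball is at side crop (49,199) and top crop (594,226), within about 1 px of the shut prediction. Moving over the ball.

Call:
{"name": "arm_command", "arguments": {"targets": [{"spin": 0, "fingers": 0.4, "tx": 0.012, "ty": -0.05, "tz": 0}, {"spin": 0, "fingers": 0.4, "tx": 0.012, "ty": -0.05, "tz": 0}, {"spin": 0, "fingers": 0.4, "tx": 0.009, "ty": -0.039, "tz": 0.01}, {"spin": 0, "fingers": 0.4, "tx": 0, "ty": 0, "tz": 0.02}, {"spin": 0, "fingers": 0.4, "tx": 0, "ty": 0, "tz": 0}]}}

```text
time_s: 5.2
position: [0.4715, -0.0138, 0.1956]
eef_rot: [0.405, -3.113, 0.0]
force: [-0.5, 0.2, 0.2]
grip_width: 0.0512
grip_force: 0.0
```

Run:
```python
from h import *
rep()
p,e=tri((362.6,260.4),(254,216.9)); d=p[:2]-O; print('ball box',d@BX,d@BY,p[2],e)
```

```text
t 5.2 box mm [ 77.5  10.4 195.6] yawerr -0.002 tilt [-0.002 -0.    -1.   ] F [-0.5  0.2  0.2] w 0.0512 gf 0.0 q [-0.31  0.21  0.23  2.1  -0.06  0.84  1.79]
ball box 0.07664218205948664 0.009607008234751952 0.12451242787133365 0.0022931468551565183
```

Call:
{"name": "arm_command", "arguments": {"targets": [{"spin": 0, "fingers": 0.4, "tx": 0, "ty": 0, "tz": 0.03}, {"spin": 0, "fingers": 0.4, "tx": 0, "ty": 0, "tz": 0.025}, {"spin": 0, "fingers": 0.4, "tx": 0, "ty": 0, "tz": 0.018}, {"spin": 0, "fingers": 0.4, "tx": 0, "ty": 0, "tz": 0}, {"spin": 0, "fingers": 0.4, "tx": 0, "ty": 0, "tz": 0}]}}

```text
time_s: 5.82
position: [0.4731, -0.0129, 0.1247]
eef_rot: [-0.408, 3.113, 0.0]
force: [0.3, -0.6, -0.7]
grip_width: 0.0507
grip_force: 0.0
```

```bash
python3 -c "from h import *;rep()"
```

```text
t 5.825 box mm [ 75.7  10.  124.7] yawerr -0.0 tilt [ 0.001  0.    -1.   ] F [ 0.3 -0.6 -0.7] w 0.0507 gf 0.0 q [-0.28  0.33  0.21  2.15 -0.11  0.67  1.84]
```

Call:
{"name": "arm_command", "arguments": {"targets": [{"spin": 0, "fingers": 0.7, "tx": 0, "ty": 0, "tz": 0}, {"spin": 0, "fingers": 0.8, "tx": 0, "ty": 0, "tz": 0}, {"spin": 0, "fingers": 0.9, "tx": 0, "ty": 0, "tz": 0}, {"spin": 0, "fingers": 0.9, "tx": 0, "ty": 0, "tz": 0}, {"spin": 0, "fingers": 0.9, "tx": 0, "ty": 0, "tz": 0}], "force": 25}}

```text
time_s: 6.45
position: [0.4728, -0.0132, 0.1244]
eef_rot: [-0.407, 3.114, 0.0]
force: [-0.9, 0.8, 7.3]
grip_width: 0.018
grip_force: 24.4
```

```bash
python3 -c "from h import *;rep()"
```

```text
t 6.45 box mm [ 76.1  10.1 124.4] yawerr -0.001 tilt [ 0.001  0.    -1.   ] F [-0.9  0.8  7.3] w 0.018 gf 24.362754821777344 q [-0.28  0.33  0.21  2.15 -0.11  0.67  1.84]
```

Call:
{"name": "arm_command", "arguments": {"targets": [{"spin": 0, "fingers": 0.9, "tx": -0.0042, "ty": 0, "tz": -0.0086}, {"spin": 0, "fingers": 0.9, "tx": -0.0058, "ty": 0, "tz": -0.0076}, {"spin": 0, "fingers": 0.9, "tx": -0.0072, "ty": 0, "tz": -0.0063}, {"spin": 0, "fingers": 0.9, "tx": -0.0061, "ty": 0, "tz": -0.0037}, {"spin": 0, "fingers": 0.9, "tx": -0.0066, "ty": 0, "tz": -0.0028}]}}

```text
time_s: 7.08
position: [0.5013, -0.0056, 0.153]
eef_rot: [0.407, -3.114, -0.0]
force: [-3.0, 0.4, -1.0]
grip_width: 0.0181
grip_force: 24.6
```

Run:
```python
from h import *
rep()
a=r.capture('side')[160:310,240:350]; b=r.capture('top')[170:280,285:445]
a=cv2.resize(a,None,fx=3.5,fy=3.5,interpolation=cv2.INTER_CUBIC);b=cv2.resize(b,None,fx=2.5,fy=2.5,interpolation=cv2.INTER_CUBIC)
im=np.zeros((600,800,3),np.uint8); im[:a.shape[0],:a.shape[1]]=a; im[:b.shape[0],400:400+b.shape[1]]=b
cv2.imwrite('pics/d.png',im)
```

```text
t 7.075 box mm [ 46.6  10.1 153. ] yawerr -0.001 tilt [-0.001 -0.    -1.   ] F [-3.   0.4 -1. ] w 0.0181 gf 24.603652954101562 q [-0.3   0.32  0.22  2.07 -0.1   0.76  1.82]
```

View pics/d.png

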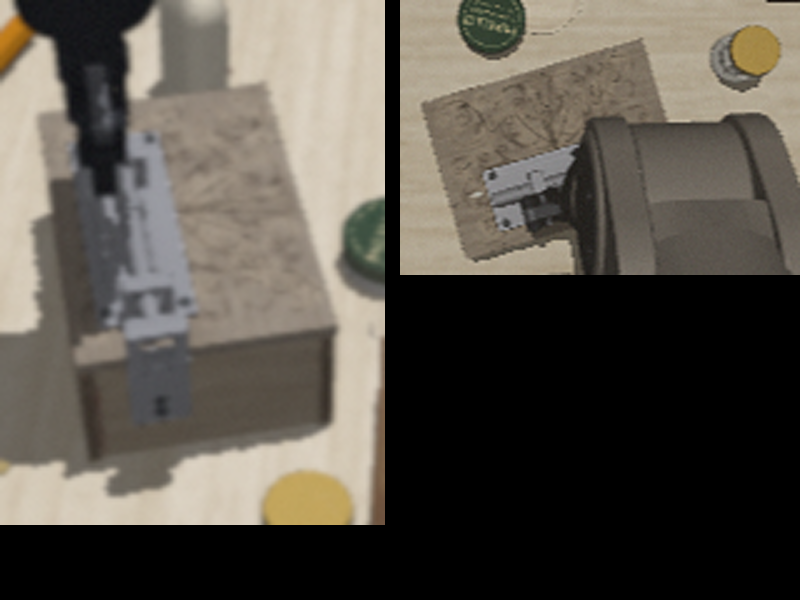

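The fingers hold the ball at about side crop (110,170), nothing is left at the old ball place, and the lid is still shut. Sliding 40 mm.

Call:
{"name": "arm_command", "arguments": {"targets": [{"spin": 0, "fingers": 0.9, "tx": 0, "ty": -0.01, "tz": 0}, {"spin": 0, "fingers": 0.9, "tx": 0, "ty": -0.01, "tz": 0}, {"spin": 0, "fingers": 0.9, "tx": 0, "ty": -0.01, "tz": 0}, {"spin": 0, "fingers": 0.9, "tx": 0, "ty": -0.01, "tz": 0}, {"spin": 0, "fingers": 0.9, "tx": 0, "ty": 0, "tz": 0}]}}

```text
time_s: 7.8
position: [0.5117, -0.0454, 0.1526]
eef_rot: [-0.405, 3.115, -0.001]
force: [1.7, -0.6, -4.8]
grip_width: 0.0176
grip_force: 24.7
```

```bash
python3 -c "from h import *;rep()"
```

```text
t 7.8 box mm [ 46.8  51.3 152.6] yawerr -0.002 tilt [ 0.    -0.001 -1.   ] F [ 1.7 -0.6 -4.8] w 0.0176 gf 24.718562364578247 q [-0.23  0.34  0.23  2.04 -0.11  0.77  1.9 ]
```

Call:
{"name": "arm_command", "arguments": {"targets": [{"spin": 0, "fingers": 0.9, "tx": 0.0066, "ty": 0.0005, "tz": 0.0028}, {"spin": 0, "fingers": 0.9, "tx": 0.0061, "ty": 0, "tz": 0.0037}, {"spin": 0, "fingers": 0.9, "tx": 0.0072, "ty": 0, "tz": 0.0063}, {"spin": 0, "fingers": 0.9, "tx": 0.0058, "ty": 0, "tz": 0.0076}, {"spin": 0, "fingers": 0.9, "tx": 0.0042, "ty": 0, "tz": 0.0086}]}}

```text
time_s: 8.43
position: [0.4827, -0.0518, 0.124]
eef_rot: [-0.407, 3.114, -0.0]
force: [-1.1, 0.7, 31.9]
grip_width: 0.0178
grip_force: 27.5
```

```bash
python3 -c "from h import *;rep()"
```

```text
t 8.425 box mm [ 76.5  49.9 124. ] yawerr -0.001 tilt [ 0.002  0.    -1.   ] F [-1.1  0.7 31.9] w 0.0178 gf 27.50346601009369 q [-0.21  0.35  0.23  2.13 -0.12  0.68  1.93]
```

Call:
{"name": "arm_command", "arguments": {"targets": [{"spin": 0, "fingers": 0.9, "tx": 0, "ty": 0, "tz": -0.001}, {"spin": 0, "fingers": 0.4, "tx": 0, "ty": 0, "tz": 0}, {"spin": 0, "fingers": 0.4, "tx": 0, "ty": 0, "tz": 0}, {"spin": 0, "fingers": 0.4, "tx": 0, "ty": 0, "tz": 0}, {"spin": 0, "fingers": 0.4, "tx": 0, "ty": 0, "tz": 0}]}}

```text
time_s: 9.05
position: [0.4822, -0.0515, 0.1246]
eef_rot: [0.408, -3.114, -0.0]
force: [-0.7, 0.4, 0.2]
grip_width: 0.0514
grip_force: 0.0
```

Call:
{"name": "arm_command", "arguments": {"targets": [{"spin": 0, "fingers": 0.4, "tx": 0, "ty": 0, "tz": -0.02}, {"spin": 0, "fingers": 0.4, "tx": 0, "ty": 0, "tz": -0.05}, {"spin": 0, "fingers": 0.4, "tx": 0, "ty": 0.05, "tz": -0.05}, {"spin": 0, "fingers": 0.4, "tx": 0, "ty": 0.06, "tz": 0}, {"spin": 0, "fingers": 0.4, "tx": 0, "ty": 0.06, "tz": 0}]}}

```text
time_s: 9.68
position: [0.44, 0.1087, 0.2399]
eef_rot: [-0.406, 3.113, 0.001]
force: [0.4, -0.3, -0.0]
grip_width: 0.0511
grip_force: 0.0
```

Call:
{"name": "arm_command", "arguments": {"targets": [{"spin": 0, "fingers": 0.4, "tx": 0, "ty": 0.06, "tz": 0}, {"spin": 0, "fingers": 0.4, "tx": 0, "ty": 0.03, "tz": 0}, {"spin": 0, "fingers": 0.4, "tx": 0, "ty": 0, "tz": 0}, {"spin": 0, "fingers": 0.4, "tx": 0, "ty": 0, "tz": 0}, {"spin": 0, "fingers": 0.4, "tx": 0, "ty": 0, "tz": 0}]}}

```text
time_s: 10.3
position: [0.4175, 0.1927, 0.2389]
eef_rot: [0.404, -3.115, 0.001]
force: [-0.2, -0.3, 0.5]
grip_width: 0.0513
grip_force: 0.0
```

Run:
```python
from h import *
rep()
p=(.075,.05,.122);q=[*(O+BX*p[0]+BY*p[1]),p[2]]
s=proj('side',q);t=proj('top',q);print('crop',((s-[240,160])*3.5).round(),((t-[285,170])*2.5).round()+[400,0])
a=r.capture('side')[160:310,240:350]; b=r.capture('top')[170:280,285:445]
a=cv2.resize(a,None,fx=3.5,fy=3.5,interpolation=cv2.INTER_CUBIC);b=cv2.resize(b,None,fx=2.5,fy=2.5,interpolation=cv2.INTER_CUBIC)
im=np.zeros((600,800,3),np.uint8); im[:a.shape[0],:a.shape[1]]=a; im[:b.shape[0],400:400+b.shape[1]]=b
cv2.imwrite('pics/e.png',im)
```

```text
t 10.3 box mm [  76.4 -203.1  238.9] yawerr -0.003 tilt [-0. -0. -1.] F [-0.2 -0.3  0.5] w 0.0513 gf 0.0 q [-0.62  0.13  0.06  2.07 -0.01  0.94  1.27]
crop [ 57. 252.] [637. 210.]
```

View pics/e.png

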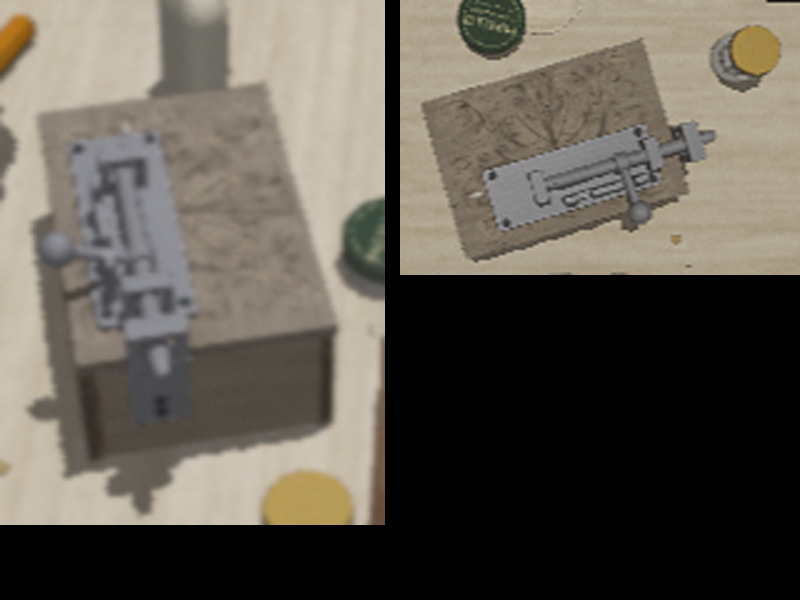

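The bolt's rod sticks out past the keeper. The ball is at side crop (57,249) and top crop (640,212), as predicted for lying in the shot notch. Jar, bottle and tin look unmoved.

```bash
python3 -c "from rig import r;print(r.job_done())"
```

```text
the job is handed in; nothing more can be done
None
```

The walnut box is locked and the job is handed in: the last pictures show the lid shut, the bolt through the keeper and its handle down in the shot notch, with the gripper clear and the jar, bottle and tin looking unmoved; no verdict was returned.

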